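Put the hall's biscuit cutters back in their storage tray

TASK

Put the hall's four steel biscuit cutters (large round, small round, square and six-pointed star) back into the wooden storage tray, each set down upright in the middle of the section whose floor shows its own dark outline, turned any way; lower them in, do not drop them. Leave the heart-shaped cutter and the closed round spice tin, which are not part of the set, standing where they are.

Things in the scene. Friction and masses are not known exactly. Their poses are not given: they have to be found in the camera images.
- cutter_large_round: Large plain round biscuit cutter: open band of sheet steel, 42 mm high, rolled rim on top, cutting edge below; 58 mm outside diameter. Origin: on its centre line at the underside; z up. Loose, 30 to 85 g.
- cutter_small_round: Small plain round biscuit cutter: open band of sheet steel, 42 mm high, rolled rim on top, cutting edge below; 38 mm outside diameter. Origin: on its centre line at the underside; z up. Loose, 30 to 85 g.
- cutter_square: Square biscuit cutter: open band of sheet steel, 42 mm high, rolled rim on top, cutting edge below; 46 x 46 mm outside, sides along its x and y. Origin: on its centre line at the underside; z up. Loose, 30 to 85 g.
- cutter_star: Six-pointed star biscuit cutter: open band of sheet steel, 42 mm high, rolled rim on top, cutting edge below; 56 mm across points, 32 mm across inner corners. One point on its +x axis, the rest every 60 degrees, inner corners midway. Fingers fit into two opposite inner corners (19 mm wide pads stop 43 mm apart). Origin: on its centre line at the underside; z up. Loose, 30 to 85 g.
- heart_cutter: Heart-shaped cutter, about 53 mm wide and 48 mm long, the same steel band, 42 mm high, but not part of the set: no section bears its outline. Stays where it stands. Origin: near its middle, at the underside.
- spice_tin: Round closed spice tin of bare steel, 58 mm diameter, 40 mm high, flat lid. Not a cutter; stays where it stands. Origin: centre of its underside. (Unlisted among the cutters: a white ramekin, 66 mm wide, 34 mm high, and a lidded sprinkle jar, 44 mm wide, 61 mm high. Neighbours' centres are at least 100 mm apart.)
- section_large_round: Tray section with a dark filled 58 mm disc (outline of the large round cutter) on its floor. Fixed square wooden box, 98 mm outside, 92 mm inside; four stand 2 x 2, 100 mm apart, in the 212 mm storage tray (outer wall up to 26 mm above the table). Origin: centre of its underside, 5 mm above the table; inner floor 3 mm above the origin, wall tops 21 mm above it. x, y along its sides, z up.
- section_small_round: Tray section with a dark filled 38 mm disc (outline of the small round cutter) on its floor. Fixed square wooden box, 98 mm outside, 92 mm inside; four stand 2 x 2, 100 mm apart, in the 212 mm storage tray (outer wall up to 26 mm above the table). Origin: centre of its underside, 5 mm above the table; inner floor 3 mm above the origin, wall tops 21 mm above it. x, y along its sides, z up.
- section_square: Tray section with a dark filled 46 mm square (outline of the square cutter) on its floor. Fixed square wooden box, 98 mm outside, 92 mm inside; four stand 2 x 2, 100 mm apart, in the 212 mm storage tray (outer wall up to 26 mm above the table). Origin: centre of its underside, 5 mm above the table; inner floor 3 mm above the origin, wall tops 21 mm above it. x, y along its sides, z up.
- section_star: Tray section with a dark filled six-pointed star, 56 mm (outline of the star cutter) on its floor. Fixed square wooden box, 98 mm outside, 92 mm inside; four stand 2 x 2, 100 mm apart, in the 212 mm storage tray (outer wall up to 26 mm above the table). Origin: centre of its underside, 5 mm above the table; inner floor 3 mm above the origin, wall tops 21 mm above it. x, y along its sides, z up.

How it is judged:
At the end, for the whole second after the job is handed in: Each of the four cutters stands upright (within 0.1 rad), rim up, on the floor of the section that bears its outline, its centre within 15 mm of the section's centre, released and at rest; the heart-shaped cutter and the spice tin are within 30 mm of where they stood and upright (horizontal distance between cutter_large_round and section_large_round below 0.015 m and z of cutter_large_round in the frame of section_large_round between 0 and 0.007 m and angle between each of cutter_large_round, cutter_small_round, cutter_square, cutter_star's own z axis and vertical below 0.1 rad and linear speed of each of cutter_large_round, cutter_small_round, cutter_square, cutter_star below 0.02 m/s and angular speed of each of cutter_large_round, cutter_small_round, cutter_square, cutter_star below 0.2 rad/s and horizontal distance between cutter_small_round and section_small_round below 0.015 m and z of cutter_small_round in the frame of section_small_round between 0 and 0.007 m and horizontal distance between cutter_square and section_square below 0.015 m and z of cutter_square in the frame of section_square between 0 and 0.007 m and horizontal distance between cutter_star and section_star below 0.015 m and z of cutter_star in the frame of section_star between 0 and 0.007 m and distance of each of heart_cutter, spice_tin from where it was at the start of the episode below 0.03 m and angle between each of heart_cutter, spice_tin's own z axis and vertical below 0.15 rad); the robot touches nothing.
It fails at once if the heart-shaped cutter or the spice tin is moved more than 30 mm or tipped (distance of any of heart_cutter, spice_tin from where it was at the start of the episode above 0.03 m or angle between any of heart_cutter, spice_tin's own z axis and vertical above 0.3 rad).
It fails at once if a cutter is dropped (it falls free, untouched by the fingers, faster than 0.5 m/s, which is a fall of about 13 mm) ((contact force between cutter_large_round and the fingers below 0.02 N and linear speed of cutter_large_round above 0.5 m/s) or (contact force between cutter_small_round and the fingers below 0.02 N and linear speed of cutter_small_round above 0.5 m/s) or (contact force between cutter_square and the fingers below 0.02 N and linear speed of cutter_square above 0.5 m/s) or (contact force between cutter_star and the fingers below 0.02 N and linear speed of cutter_star above 0.5 m/s)).
It also fails if it takes over 109 s, if anything falls off the work surface, if the arm or the gripper's body presses on something with over 40 N, if the wrist force passes 120 N, or if a joint passes its speed limit or range.

ROBOT

A 6-joint arm with a two-finger parallel gripper is mounted at the origin on the work surface. World frame = base frame: x ahead of the robot, y to its left, z up, the work surface at z = 0. Lengths are in m, angles in rad, forces in N, time in s.
With the tool pointing down it reaches from about 0.35 to 0.875 m from the base axis. Payload 4.2 kg.
Tool frame: the origin (TCP) lies at the very end of the fingers, on their centre line; the grasp point (between the pads) lies 19 mm behind it (tcp_to_grasp is the distance from the TCP to the grasp point, in m); z points along the fingers, y is the line along which they close (so a half turn about z gives the same grasp; the last joint's range is limited). The gripper opens to 87 mm and grips with 3 to 60 N. Pads are 19 mm wide; open, the fingers measure 117 mm over their backs; the gripper's body (75 mm by 190 mm) begins 51 mm behind the grasp point.
Start: joints at [-0.868, 0.385, 0.008, 0, -1.194, -0.259], TCP at [0.268, -0.564, 0.223] pointing down, gripper open.
Joint ranges: [-3.14, 3.14], [-1.21, 2.06], [-1.07, 1.41], [-3.16, 2.05], [-2.99, -0.16], [-3.1, 3.1]. Speed limits (rad/s): [2.79, 2.79, 3.14, 3.14, 3.14, 3.14].

INTERFACE

Orientations are given as [roll, pitch, yaw] about the fixed x, y, z axes, in that order (R = Rz(yaw) Ry(pitch) Rx(roll)).
In Python, from station import * gives the robot as it stands. The module is installed in compiled form; this text tells all that it offers.
- The arm moves only by the tool arm_command, never from a script. Its argument "plan" is a list of rows, each a list of 4 numbers: the shift along the tool's x, y, z in mm, then the turn about the tool's z in degrees. In form: [[tx, ty, tz, roll], ...]. A call has 1 to 5 rows; each row shifts and turns the commanded pose from where the row before left it, along the tool's axes as they then stand; what a row does not reach is not made up. A row lasts 1/8 s, in which the tool goes at most 62.5 mm and 10.7 degrees, less where a joint would pass 70% of its speed; a pose out of reach is approached as far as the arm can. A call is refused whole if a number of a shift passes 62.5 or a number of a turn 10.7, either way. A call with a gripper value outside its range is refused whole. "jaw" is the opening in per cent of the stroke, from 0 (shut) to 100 (fully open), set as the call begins (left out, the last holds). The fingers move at their own pace and stop on an object; "grip_force" is the grip in N (left out, the last holds). Time passes only in rows, so rows that do not move let the fingers close. It gives the time, the measured TCP pose, the force, the opening and the grip force at its end, in the units of the state.
- observe(): the state, without advancing time (a new reading comes with each control period).
- get_image(name): name is "side" or "top" or "wrist"; returns (picture, depth): 400x640x3 uint8, blue, green, red; 400x640 float32, m along the optical axis (not along the pixel's ray), 0 where there is no reading.
- calibration(name): a dict with "intrinsics" (3x3 intrinsics, pixels), "xyz" and "attitude" of the camera in the world. Camera axes: x right, y up, looking along -z (the intrinsics and any distortion apply to the point x, -y, -z); pixel columns grow to the right and rows downward; lengths in m; the calibration is good to about 2 mm. A picture is of the moment at which its call begins: read the wrist's pose just before it. calibration takes no time and is no camera call; for the wrist camera it gives the pose at the moment of the call.
- close_job(): hands the job in; it is judged then, once.
The state is a dict: "clock": time; "joint_pos": joint angles; "dq": joint speeds; "joint_torque": joint torques, N m; "ee_pos": TCP position; "ee_rot": TCP orientation; "ft_force": force on the tool from outside, world axes, zero at the start; "moment": the same for the moment, N m; "grip_width": opening from 0.0 (shut) to 1.0 (fully open); "gripper_force": force on a finger pad.
Only numpy, scipy, OpenCV 4.12 (cv2) and the standard library are available. Lean on these libraries where they do the work, as an engineer would, in place of code of your own. Each camera call takes 0.05 s, during which the arm holds its last target. There are 200 camera calls.

## Working session

There is one attempt and no reset: what is moved stays moved. The work goes in short steps, Python scripts to look and compute and a tool call to move; the robot and the scene stay as the last step left them, time stands still between calls to the robot, and variables do not carry over. Pictures are saved under pics/ and viewed, at most 14 in all, crops included, and the job is handed in when it is done.

Besides the shell and the picture viewer there is one more tool, called after ">>>" as name([rows], argument=value, ...), one row to a line, values as JSON. arm_command: Moves the arm, as the interface text tells. Its arguments: {"type":"object","properties":{"plan":{"type":"array"},"jaw":{"type":"number"},"grip_force":{"type":"number"}},"required":["plan"]}

```bash
mkdir -p pics
cat > h.py <<'E'
from station import *
import numpy as np, cv2
def snap(n,f):
    c=calibration(n); im,d=get_image(n); cv2.imwrite('pics/%s.png'%f,im); np.savez('pics/%s.npz'%f,im=im,d=d,K=c['intrinsics'],x=c['xyz'],a=np.array(c['attitude'])); return im,d,c
E
python3 - <<'E'
from h import *
s=observe();print({k:np.round(v,3) for k,v in s.items()})
for n in['top','side']:
    im,d,c=snap(n,n+'0');print(n,c, d.min(),d.max())
E
```

```text
{'clock': np.float64(0.0), 'joint_pos': array([-0.868,  0.386,  0.007, -0.   , -1.194, -0.259]), 'dq': array([ 0.001, -0.   ,  0.002,  0.   ,  0.002,  0.   ]), 'joint_torque': array([-0.0000e+00, -3.9067e+01,  1.8740e+01,  4.2200e+00,  1.1000e-02,
       -0.0000e+00]), 'ee_pos': array([ 0.268, -0.564,  0.221]), 'ee_rot': array([ 3.139, -0.   , -2.698]), 'ft_force': array([-0.151, -0.033,  0.568]), 'moment': array([-0.008,  0.011, -0.008]), 'gripper_force': np.float64(0.0), 'grip_width': np.float64(1.003)}
top {'intrinsics': array([[406.98257828,   0.        , 324.61765539],
       [  0.        , 406.98257828, 201.28582323],
       [  0.        ,   0.        ,   1.        ]]), 'xyz': array([0.38899654, 0.00205559, 1.12786522]), 'attitude': array([ 0.13705464,  0.01128854, -1.56367451])} 0.0 2.0455406
side {'intrinsics': array([[476.68377858,   0.        , 309.71005649],
       [  0.        , 476.68377858, 196.54216376],
       [  0.        ,   0.        ,   1.        ]]), 'xyz': array([0.22123289, 0.97405733, 0.84293465]), 'attitude': array([ 0.89970994,  0.00940491, -2.83906223])} 0.0 3.8211198
```

View pics/top0.png

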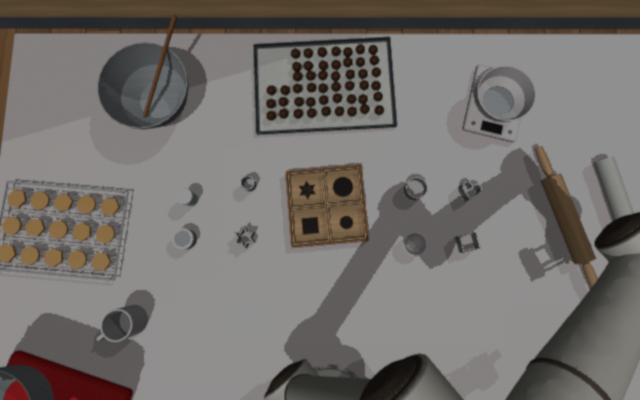

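View pics/side0.png

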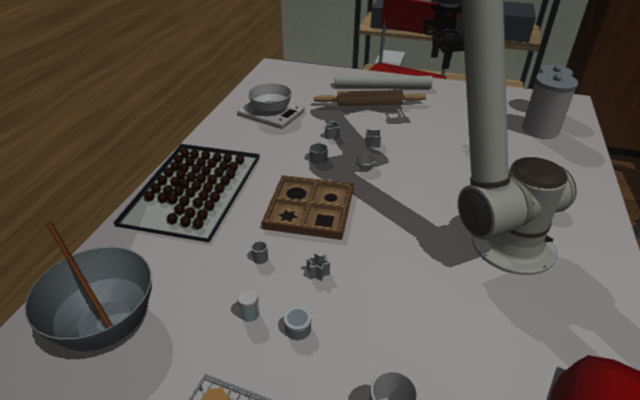

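The top view shows the tray around (327,205), a small round at (250,182) and the star at (247,235). Round things are at (415,187) and (415,243), with others at (469,187) and (467,242). I'll zoom in and compute positions.

```bash
cat >> h.py <<'E'
from scipy.spatial.transform import Rotation as R
def load(f):
    z=np.load('pics/%s.npz'%f); return z['im'],z['d'],z['K'],z['x'],R.from_euler('xyz',z['a']).as_matrix()
def ray(K,x,M,uv,z):
    u=np.atleast_2d(uv).astype(float); r=np.c_[(u[:,0]-K[0,2])/K[0,0],-(u[:,1]-K[1,2])/K[1,1],-np.ones(len(u))]@M.T
    return x+r*((z-x[2])/r[:,2])[:,None]
def cloud(d,K,x,M):
    v,u=np.mgrid[:d.shape[0],:d.shape[1]]; c=np.stack([(u-K[0,2])/K[0,0]*d,-(v-K[1,2])/K[1,1]*d,-d],-1); P=c@M.T+x; P[d==0]=np.nan; return P
E
python3 - <<'E'
from h import *
im,d,K,x,M=load('top0')
P=cloud(d,K,x,M)
for uv in[(327,260),(380,150),(280,205)]: print('table',P[uv[1],uv[0]].round(4))
m=((P[...,2]>.02)&(P[...,2]<.08)).astype('u1')
n,l,st,c=cv2.connectedComponentsWithStats(m)
for i in range(1,n):
    if 30<st[i,4]<3000 and 150<c[i][0]<520 and 130<c[i][1]<290:
        q=P[l==i]; b0,b1=q.min(0),q.max(0); print(c[i].round(),st[i,4],((b0+b1)/2).round(3),(b1-b0).round(3))
# dark outlines
g=im.max(2); R0=g[160:250,285:370]; dm=(R0<38).astype('u1')
n,l,st,c=cv2.connectedComponentsWithStats(dm)
for i in range(1,n):
    if st[i,4]>40: print('dark',c[i]+[285,160],st[i,4],ray(K,x,M,c[i]+[285,160],.008).round(4))
a=cv2.resize(im[160:265,225:375],None,fx=4,fy=4,interpolation=2);b=cv2.resize(im[160:265,395:495],None,fx=4,fy=4,interpolation=2)
cv2.imwrite('pics/z1.png',cv2.convertScaleAbs(b,alpha=1.5));
s=cv2.imread('pics/side0.png');cv2.imwrite('pics/z2.png',cv2.convertScaleAbs(cv2.resize(s[110:180,290:400],None,fx=6,fy=6,interpolation=2),alpha=1.5))
E
```

```text
table [0.3819 0.0082 0.0011]
table [ 0.6916 -0.1401  0.0034]
table [ 0.5336  0.141  -0.0028]
[326. 205.] 1275 [0.531 0.012 0.026] [0.229 0.228 0.012]
[247. 182.] 82 [0.59  0.227 0.034] [0.037 0.038 0.026]
[416. 188.] 132 [ 0.578 -0.232  0.033] [0.058 0.058 0.026]
[470. 189.] 148 [ 0.57  -0.381  0.032] [0.048 0.051 0.024]
[185. 197.] 271 [0.548 0.39  0.045] [0.044 0.043 0.045]
[244. 237.] 120 [0.442 0.233 0.033] [0.054 0.05  0.026]
[183. 239.] 400 [0.437 0.397 0.033] [0.056 0.056 0.026]
[416. 244.] 203 [ 0.426 -0.225  0.029] [0.064 0.061 0.017]
[469. 242.] 146 [ 0.432 -0.369  0.033] [0.053 0.056 0.025]
dark [342.5        186.43307087] 254 [[ 0.5855 -0.0338  0.008 ]]
dark [306.8021978  189.42857143] 91 [[0.5765 0.0658 0.008 ]]
dark [345.97916667 221.94791667] 96 [[ 0.4862 -0.0435  0.008 ]]
dark [309.81122449 225.16836735] 196 [[0.4767 0.0561 0.008 ]]
```

View pics/z1.png

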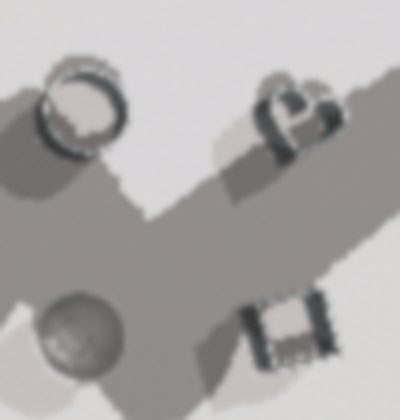

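View pics/z2.png

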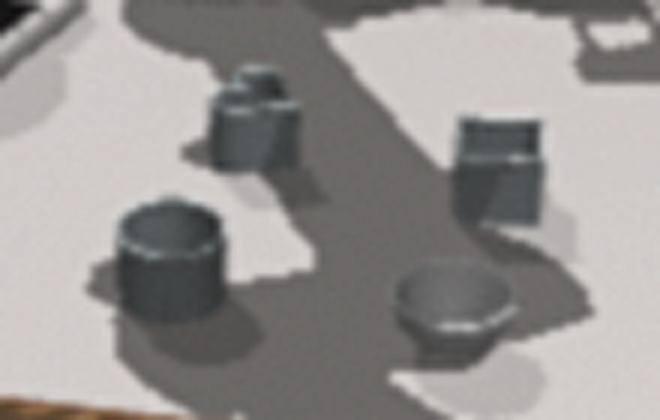

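The open ring at (416,188) is the large round cutter, the heart is at (470,189) and the square at (469,242). The bowl at (416,244) is the ramekin, and the tin is the 56 mm disc at (183,239). The sections are large (.585,-.034), star (.577,.066), small (.486,-.044) and square (.477,.056). These are 100 mm apart, as they should be. I'm moving over the square first.

>>> arm_command([
  [-46,21,0,0],
  [-46,21,0,0],
  [-46,21,0,0],
  [-46,21,0,0],
  [-46,21,0,0],
], jaw=100, grip_force=15)

```text
clock: 0.72
ee_pos: [0.4317, -0.3693, 0.2222]
ee_rot: [3.141, -0.0, -2.698]
ft_force: [1.3, -1.1, -0.2]
grip_width: 1.003
gripper_force: 0.0
```

>>> arm_command([
  [0,0,0,8.5],
  [0,0,0,8.5],
  [0,0,0,8.4],
  [0,0,0,0],
])

```text
clock: 1.23
ee_pos: [0.4308, -0.3706, 0.2221]
ee_rot: [3.141, -0.001, -3.139]
ft_force: [-0.5, 0.7, -0.0]
grip_width: 1.0
gripper_force: 0.0
```

Run:
```python
from h import *
s=observe();print({k:np.round(s[k],3) for k in['clock','ee_pos','ee_rot','joint_pos']})
im,d,c=snap('wrist','w1');print(c)
```

```text
{'clock': np.float64(1.225), 'ee_pos': array([ 0.431, -0.371,  0.222]), 'ee_rot': array([ 3.141e+00, -1.000e-03, -3.139e+00]), 'joint_pos': array([-0.425,  0.289, -0.134, -0.   , -1.148, -1.143])}
{'intrinsics': array([[324.29137672,   0.        , 315.86675859],
       [  0.        , 324.29137672, 199.77292502],
       [  0.        ,   0.        ,   1.        ]]), 'xyz': array([ 0.36475249, -0.3707603 ,  0.38531454]), 'attitude': array([-2.46777708e-01, -1.24381575e-03,  1.57288026e+00])}
```

View pics/w1.png

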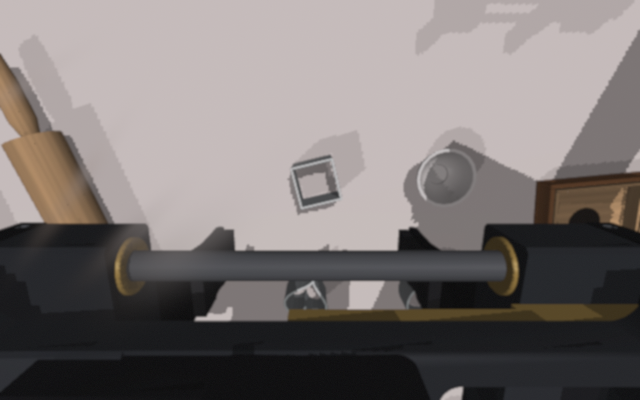

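The wrist picture shows the square around (315,184), slightly rotated, with the ramekin at (446,178). I'll measure its rim.

```bash
cat >> h.py <<'E'
def rim(f,near,zr=.042,r=.05,tol=.006):
    im,d,K,x,M=load(f); P=cloud(d,K,x,M)
    m=(abs(P[...,2]-zr)<tol)&(np.hypot(P[...,0]-near[0],P[...,1]-near[1])<r)
    v,u=np.nonzero(m); Q=ray(K,x,M,np.c_[u,v],zr)[:,:2]; b,A,ang=cv2.minAreaRect((Q*1000).astype('f4')); ce,rad=cv2.minEnclosingCircle((Q*1000).astype('f4'))
    print(f,'n',len(Q),'rect',np.round(b,1),np.round(A,1),round(ang,1),'circ',np.round(ce,1),round(rad,1)); return Q*1000
E
python3 - <<'E'
from h import *
rim('w1',(.432,-.37)); rim('top0',(.432,-.369)); rim('top0',(.578,-.232)); rim('top0',(.59,.227)); Q=rim('top0',(.442,.233))
E
```

```text
w1 n 434 rect [ 433.  -370.4] [47.5 47.2] 13.8 circ [ 433.2 -370.2] 32.4
top0 n 75 rect [ 431.6 -367.9] [46.8 48.1] 14.3 circ [ 431.7 -368.3] 31.4
top0 n 72 rect [ 577.7 -232.4] [56.6 57.7] 88.8 circ [ 577.9 -231.7] 29.6
top0 n 46 rect [589.1 226.7] [35.9 38.3] 0.3 circ [590.1 226.9] 20.0
top0 n 73 rect [440.7 231.4] [47.2 53.4] 34.5 circ [440.8 232. ] 27.2
```

>>> arm_command([
  [-1.5,1,0,0],
  [0,0,0,-7],
  [0,0,30,-7],
  [0,0,60,0],
  [0,0,60,0],
])

```text
clock: 1.9
ee_pos: [0.433, -0.37, 0.0717]
ee_rot: [-3.14, 0.002, -2.895]
ft_force: [-0.2, -0.1, -1.2]
grip_width: 1.003
gripper_force: 0.0
```

>>> arm_command([
  [0,0,40,0],
  [0,0,10,0],
  [0,0,0,0],
])

```text
clock: 2.28
ee_pos: [0.433, -0.3702, 0.0229]
ee_rot: [-3.141, 0.0, -2.896]
ft_force: [-0.1, 0.1, 0.1]
grip_width: 0.999
gripper_force: 0.0
```

>>> arm_command([
  [0,0,0,0],
  [0,0,0,0],
  [0,0,0,0],
  [0,0,0,0],
  [0,0,0,0],
], jaw=0)

```text
clock: 2.9
ee_pos: [0.4326, -0.3699, 0.0227]
ee_rot: [-3.141, 0.0, -2.897]
ft_force: [-1.2, 1.0, 2.7]
grip_width: 0.525
gripper_force: 15.0
```

>>> arm_command([
  [0,0,-30,0],
  [0,0,-50,0],
  [0,0,-20,0],
  [-18,50,0,0],
  [-18,50,0,0],
])

```text
clock: 3.52
ee_pos: [0.443, -0.2632, 0.1226]
ee_rot: [3.142, 0.0, -2.899]
ft_force: [1.1, 0.1, -0.4]
grip_width: 0.531
gripper_force: 15.0
```

>>> arm_command([
  [-18,50,0,0],
  [-18,50,0,0],
  [-18,50,0,0],
  [-18,50,0,0],
  [-18,50,0,0],
])

```text
clock: 4.15
ee_pos: [0.4697, 0.002, 0.1226]
ee_rot: [3.142, 0.0, -2.897]
ft_force: [0.3, -0.2, -0.5]
grip_width: 0.531
gripper_force: 15.0
```

>>> arm_command([
  [-20,52,0,0],
  [0,0,0,0],
  [0,0,0,0],
])

```text
clock: 4.53
ee_pos: [0.4761, 0.0555, 0.1222]
ee_rot: [-3.142, -0.001, -2.896]
ft_force: [-0.7, 0.1, -1.1]
grip_width: 0.523
gripper_force: 15.0
```

>>> arm_command([
  [0,0,45,0],
  [0,0,35,0],
  [0,0,8,0],
  [0,0,2,0],
  [0,0,1,0],
])

```text
clock: 5.15
ee_pos: [0.4777, 0.0556, 0.0327]
ee_rot: [3.141, 0.003, -2.897]
ft_force: [-0.3, -0.0, -0.4]
grip_width: 0.531
gripper_force: 15.0
```

>>> arm_command([
  [0,0,0.5,0],
  [0,0,0,0],
])

```text
clock: 5.4
ee_pos: [0.4771, 0.0558, 0.0317]
ee_rot: [3.141, 0.001, -2.897]
ft_force: [0.1, -0.2, -0.5]
grip_width: 0.524
gripper_force: 15.0
```

>>> arm_command([
  [0,0,0.8,0],
  [0,0,0,0],
])

```text
clock: 5.65
ee_pos: [0.477, 0.0557, 0.0307]
ee_rot: [3.142, 0.001, -2.896]
ft_force: [-2.3, 0.8, 4.0]
grip_width: 0.526
gripper_force: 15.0
```

>>> arm_command([
  [0,0,0,0],
  [0,0,0,0],
  [0,0,0,0],
], jaw=75)

```text
clock: 6.02
ee_pos: [0.4766, 0.0555, 0.0301]
ee_rot: [-3.142, -0.0, -2.897]
ft_force: [0.1, -0.3, -0.7]
grip_width: 0.73
gripper_force: 0.0
```

>>> arm_command([
  [0,0,-20,0],
  [0,0,-50,0],
  [0,0,-30,0],
  [0,0,0,0],
])

```text
clock: 6.52
ee_pos: [0.4782, 0.0562, 0.1327]
ee_rot: [3.141, 0.006, -2.896]
ft_force: [-0.0, 0.1, -1.4]
grip_width: 0.747
gripper_force: 0.0
```

Run:
```python
from h import *
snap('top','t2'); rim('t2',(.477,.056),.05); rim('t2',(.578,-.232)); s=observe();print(s['ee_pos'],s['ee_rot'],s['joint_pos'])
```

```text
t2 n 17 rect [454.4  50.5] [ 1.9 43.6] 14.4 circ [455.3  50.7] 21.8
t2 n 70 rect [ 577.7 -232.4] [56.6 57.7] 88.8 circ [ 577.9 -231.7] 29.6
[0.4769423  0.05577732 0.13094661] [ 3.14082018e+00  2.11500956e-03 -2.89706596e+00] [ 4.55460668e-01  2.33084997e-01 -4.70128613e-01 -4.10504344e-04
 -8.65352892e-01 -1.78146367e+00]
```

>>> arm_command([
  [0,0,-45,0],
  [-2,45,-45,0],
  [-2,45,0,0],
  [-2,45,0,0],
  [-1,45,0,0],
], jaw=100)

```text
clock: 7.2
ee_pos: [0.439, 0.232, 0.2178]
ee_rot: [-3.14, -0.003, -2.897]
ft_force: [-0.3, -0.1, -0.8]
grip_width: 1.002
gripper_force: 0.0
```

>>> arm_command([
  [0,0,0,0],
  [0,0,0,0],
])

```text
clock: 7.45
ee_pos: [0.4394, 0.2306, 0.218]
ee_rot: [-3.14, -0.003, -2.897]
ft_force: [0.4, 0.4, -0.5]
grip_width: 0.998
gripper_force: 0.0
```

Run:
```python
from h import *
s=observe();print(s['ee_pos'],s['ee_rot'])
im,d,c=snap('wrist','w2')
Q=rim('w2',(.4408,.232)); 
ce=Q.mean(0); 
from scipy.optimize import least_squares
h=cv2.convexHull(Q.astype('f4'))[:,0]; ce,_=cv2.minEnclosingCircle(Q.astype('f4')); p=h-ce; a=np.degrees(np.arctan2(p[:,1],p[:,0])); r=np.hypot(*p.T); k=r>25
ph=np.degrees(np.angle(np.sum(r[k]**4*np.exp(6j*np.radians(a[k])))))/6
print(ce,[(int(i),round(float(j),1)) for i,j in zip(a,r)],'point angle mod60',ph)
cv2.imwrite('pics/z3.png',cv2.resize(im[80:260,200:440],None,fx=3,fy=3,interpolation=2))
```

```text
[0.43941789 0.2305642  0.21798549] [-3.14011079e+00 -2.85131409e-03 -2.89652725e+00]
w2 n 459 rect [442.3 230.7] [56.2 48.5] 4.1 circ [442.4 230.7] 28.2
(442.40338134765625, 230.71182250976562) [(4, 28.0), (62, 28.2), (122, 27.5), (124, 27.9), (127, 27.3), (-175, 28.2), (-173, 28.1), (-116, 28.2), (-57, 27.6), (-55, 28.0)] point angle mod60 4.222641921662583
```

View pics/z3.png

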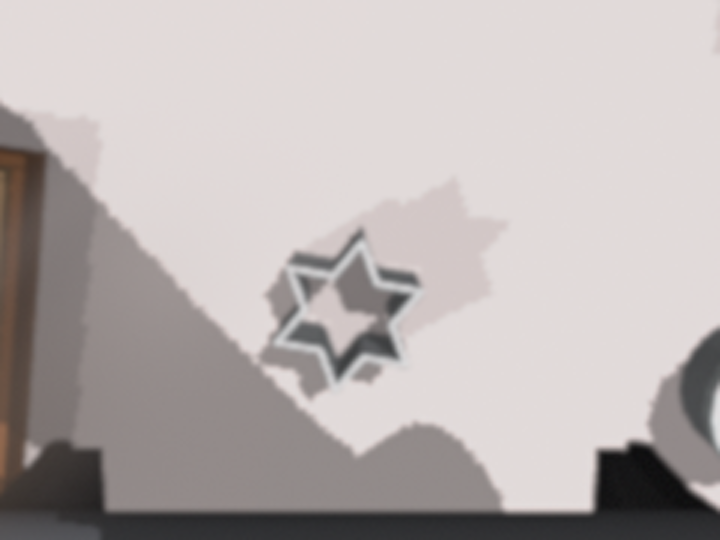

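The star's rim is clear (crop centre about (350,310)), with points at 4° modulo 60, so the jaws must close along 94°. That is a 9.8° turn.

>>> arm_command([
  [0,0,0,9.8],
  [-2.5,0,30,0],
  [0,0,60,0],
  [0,0,55,0],
  [0,0,40,0],
])

```text
clock: 8.12
ee_pos: [0.442, 0.2292, 0.0322]
ee_rot: [-3.14, -0.002, -3.07]
ft_force: [0.6, 0.3, -0.6]
grip_width: 0.997
gripper_force: 0.0
```

>>> arm_command([
  [0,0,11,0],
  [0,0,0,0],
])

```text
clock: 8.38
ee_pos: [0.443, 0.2308, 0.0236]
ee_rot: [-3.141, -0.0, -3.068]
ft_force: [-0.7, -0.3, -0.1]
grip_width: 1.002
gripper_force: 0.0
```

>>> arm_command([
  [0,0,0,0],
  [0,0,0,0],
  [0,0,0,0],
  [0,0,0,0],
  [0,0,0,0],
], jaw=0)

```text
clock: 9.0
ee_pos: [0.4425, 0.2313, 0.0235]
ee_rot: [3.141, 0.0, -3.068]
ft_force: [-0.1, 0.3, -0.2]
grip_width: 0.518
gripper_force: 0.0
```

>>> arm_command([
  [0,0,0,0],
  [0,0,0,0],
  [0,0,0,0],
])

```text
clock: 9.38
ee_pos: [0.4426, 0.2313, 0.0235]
ee_rot: [3.142, 0.0, -3.068]
ft_force: [-0.5, -0.4, 1.7]
grip_width: 0.482
gripper_force: 12.8
```

>>> arm_command([
  [0,0,-20,0],
  [0,0,-50,0],
  [0,0,-30,0],
  [0,0,0,0],
])

```text
clock: 9.88
ee_pos: [0.4436, 0.2324, 0.1257]
ee_rot: [3.138, 0.004, -3.068]
ft_force: [-0.5, 0.1, -0.8]
grip_width: 0.486
gripper_force: 12.8
```

>>> arm_command([
  [-30,-43,0,0],
  [-30,-44,0,0],
  [-30,-44,0,0],
  [-31,-44,0,0],
  [0,0,0,0],
])

```text
clock: 10.5
ee_pos: [0.5768, 0.0627, 0.1211]
ee_rot: [-3.141, -0.003, -3.073]
ft_force: [-0.3, 0.9, -1.2]
grip_width: 0.487
gripper_force: 12.9
```

>>> arm_command([
  [0,0,0,0],
  [0,0,0,0],
])

```text
clock: 10.75
ee_pos: [0.5752, 0.0664, 0.1229]
ee_rot: [-3.141, -0.001, -3.066]
ft_force: [-0.8, -0.0, -0.2]
grip_width: 0.486
gripper_force: 12.9
```

>>> arm_command([
  [-1,0,45,0],
  [0,0,35,0],
  [0,0,7,0],
  [0,0,2,0],
  [0,0,1,0],
])

```text
clock: 11.38
ee_pos: [0.5781, 0.0664, 0.0349]
ee_rot: [3.141, 0.003, -3.067]
ft_force: [-0.8, 0.2, -0.2]
grip_width: 0.486
gripper_force: 12.9
```

>>> arm_command([
  [0,0,1,0],
  [0,0,0,0],
  [0,0,0,0],
])

```text
clock: 11.75
ee_pos: [0.5773, 0.0657, 0.0328]
ee_rot: [3.141, 0.001, -3.068]
ft_force: [-0.2, 0.2, 0.6]
grip_width: 0.486
gripper_force: 12.9
```

>>> arm_command([
  [0,0,1.3,0],
  [0,0,0,0],
  [0,0,0,0],
])

```text
clock: 12.12
ee_pos: [0.5773, 0.0657, 0.0315]
ee_rot: [-3.142, 0.001, -3.068]
ft_force: [-0.4, -0.2, 4.0]
grip_width: 0.486
gripper_force: 13.3
```

>>> arm_command([
  [0,0,0,0],
  [0,0,0,0],
  [0,0,0,0],
], jaw=75)

```text
clock: 12.5
ee_pos: [0.5769, 0.0657, 0.0308]
ee_rot: [-3.142, -0.0, -3.068]
ft_force: [-0.6, 0.6, 0.3]
grip_width: 0.71
gripper_force: 0.0
```

>>> arm_command([
  [0,0,-20,0],
  [0,0,-50,0],
  [0,0,-30,0],
  [0,0,0,0],
])

```text
clock: 13.0
ee_pos: [0.5787, 0.0663, 0.1339]
ee_rot: [3.14, 0.006, -3.067]
ft_force: [0.1, 0.3, -0.3]
grip_width: 0.751
gripper_force: 0.0
```

>>> arm_command([
  [-6,40,0,0],
  [-6,40,0,0],
  [-6,40,0,0],
  [-6.5,40,0,0],
  [0,0,20,0],
], jaw=100)

```text
clock: 13.62
ee_pos: [0.5903, 0.2302, 0.1106]
ee_rot: [3.141, 0.002, -3.064]
ft_force: [-0.8, -0.0, 0.1]
grip_width: 0.999
gripper_force: 0.0
```

>>> arm_command([
  [0,0,20,0],
  [0,0,0,0],
  [0,0,0,0],
])

```text
clock: 14.0
ee_pos: [0.5899, 0.227, 0.0911]
ee_rot: [-3.141, -0.0, -3.068]
ft_force: [0.6, 0.5, 0.6]
grip_width: 0.999
gripper_force: 0.0
```

Run:
```python
from h import *
snap('wrist','w3'); rim('w3',(.59,.227)); s=observe();print(s['ee_pos'],s['ee_rot'])
```

```text
w3 n 768 rect [591.6 226.4] [39.  39.5] 54.0 circ [591.3 226.3] 20.1
[0.59015492 0.22716826 0.09162095] [ 3.14135946e+00  8.47161863e-04 -3.06783146e+00]
```

Aligned to within about 1.5 mm, so I'm going down.

>>> arm_command([
  [-1,-0.5,40,0],
  [0,0,25,0],
  [0,0,4,0],
  [0,0,0,0],
])

```text
clock: 14.55
ee_pos: [0.5916, 0.227, 0.0232]
ee_rot: [3.141, 0.002, -3.068]
ft_force: [0.4, -0.2, 0.3]
grip_width: 1.002
gripper_force: 0.0
```

>>> arm_command([
  [0,0,0,0],
  [0,0,0,0],
  [0,0,0,0],
  [0,0,0,0],
  [0,0,0,0],
], jaw=0)

```text
clock: 15.18
ee_pos: [0.5908, 0.2267, 0.0221]
ee_rot: [3.142, -0.0, -3.068]
ft_force: [-0.9, -0.0, 0.6]
grip_width: 0.52
gripper_force: 0.0
```

>>> arm_command([
  [0,0,0,0],
  [0,0,0,0],
  [0,0,0,0],
  [0,0,0,0],
])

```text
clock: 15.68
ee_pos: [0.5908, 0.2267, 0.0221]
ee_rot: [3.142, -0.0, -3.068]
ft_force: [-0.1, -0.1, -0.1]
grip_width: 0.428
gripper_force: 15.0
```

>>> arm_command([
  [0,0,-20,0],
  [0,0,-50,0],
  [0,0,-30,0],
  [0,0,0,0],
  [0,0,0,0],
])

```text
clock: 16.3
ee_pos: [0.5899, 0.2263, 0.121]
ee_rot: [-3.141, -0.002, -3.068]
ft_force: [-0.2, -0.4, -0.3]
grip_width: 0.43
gripper_force: 15.0
```

>>> arm_command([
  [21,-44,0,0],
  [21,-44,0,0],
  [21,-44,0,0],
  [21,-44,0,0],
  [20,-44,0,0],
])

```text
clock: 16.92
ee_pos: [0.5014, -0.002, 0.1205]
ee_rot: [-3.141, -0.003, -3.068]
ft_force: [1.3, 0.3, -0.8]
grip_width: 0.429
gripper_force: 15.0
```

>>> arm_command([
  [19.5,-42,0,0],
  [0,0,0,0],
  [0,0,0,0],
])

```text
clock: 17.3
ee_pos: [0.4867, -0.0438, 0.1213]
ee_rot: [-3.141, -0.001, -3.068]
ft_force: [0.5, 0.3, -0.6]
grip_width: 0.428
gripper_force: 15.0
```

Target z is 0.0221 + 0.008 = 0.030.

>>> arm_command([
  [0,0,45,0],
  [0,0,35,0],
  [0,0,8,0],
  [0,0,1.5,0],
  [0,0,0,0],
])

```text
clock: 17.92
ee_pos: [0.4881, -0.0432, 0.0337]
ee_rot: [3.141, 0.002, -3.067]
ft_force: [0.4, 0.3, -0.4]
grip_width: 0.43
gripper_force: 15.0
```

>>> arm_command([
  [0,0,1,0],
  [0,0,1,0],
  [0,0,0,0],
  [0,0,0,0],
])

```text
clock: 18.42
ee_pos: [0.487, -0.0438, 0.0308]
ee_rot: [3.142, 0.0, -3.068]
ft_force: [0.8, 0.5, -1.2]
grip_width: 0.428
gripper_force: 15.0
```

>>> arm_command([
  [0,0,0.8,0],
  [0,0,0,0],
  [0,0,0,0],
])

```text
clock: 18.8
ee_pos: [0.487, -0.0437, 0.03]
ee_rot: [-3.142, 0.0, -3.068]
ft_force: [-0.8, -0.1, 2.7]
grip_width: 0.433
gripper_force: 15.0
```

>>> arm_command([
  [0,0,0,0],
  [0,0,0,0],
  [0,0,0,0],
], jaw=70)

```text
clock: 19.18
ee_pos: [0.4869, -0.0437, 0.0297]
ee_rot: [-3.142, -0.0, -3.068]
ft_force: [-0.0, 0.3, 0.4]
grip_width: 0.662
gripper_force: 0.0
```

>>> arm_command([
  [0,0,-20,0],
  [0,0,-50,0],
  [0,0,-30,0],
  [0,0,0,0],
])

```text
clock: 19.68
ee_pos: [0.4886, -0.0434, 0.1323]
ee_rot: [3.141, 0.006, -3.068]
ft_force: [-0.6, 0.6, -0.0]
grip_width: 0.698
gripper_force: 0.0
```

>>> arm_command([
  [-19,-48.5,0,0],
  [-19,-48.5,0,0],
  [-19,-48.5,0,0],
  [-19.5,-48.5,0,0],
  [0,0,0,0],
], jaw=100)

```text
clock: 20.3
ee_pos: [0.5775, -0.2342, 0.1272]
ee_rot: [3.141, -0.003, -3.072]
ft_force: [-0.4, 0.8, -0.2]
grip_width: 0.992
gripper_force: 0.0
```

>>> arm_command([
  [0,0,20,0],
  [0,0,20,0],
  [0,0,0,0],
  [0,0,0,0],
])

```text
clock: 20.8
ee_pos: [0.5776, -0.2311, 0.0901]
ee_rot: [-3.141, -0.0, -3.067]
ft_force: [1.0, 0.5, 0.3]
grip_width: 0.995
gripper_force: 0.0
```

Run:
```python
from h import *
snap('wrist','w4'); rim('w4',(.578,-.232)); s=observe();print(s['ee_pos'],s['ee_rot'])
```

```text
w4 n 889 rect [ 575.  -234.1] [51.  58.3] 4.3 circ [ 579.2 -233.8] 29.7
[ 0.57792304 -0.23121713  0.09055798] [-3.14118865e+00  1.02239244e-03 -3.06705461e+00]
```

>>> arm_command([
  [-1,-1.5,30,0],
  [0,0,30,0],
  [0,0,6,0],
  [0,0,0,0],
  [0,0,0,0],
])

```text
clock: 21.48
ee_pos: [0.5798, -0.2332, 0.0255]
ee_rot: [-3.141, 0.003, -3.067]
ft_force: [-0.9, -0.4, -0.7]
grip_width: 1.002
gripper_force: 0.0
```

>>> arm_command([
  [0,0,0,0],
  [0,0,0,0],
  [0,0,0,0],
  [0,0,0,0],
  [0,0,0,0],
], jaw=0)

```text
clock: 22.1
ee_pos: [0.5787, -0.233, 0.024]
ee_rot: [-3.141, 0.0, -3.068]
ft_force: [0.1, 0.1, 0.7]
grip_width: 0.659
gripper_force: 15.0
```

>>> arm_command([
  [0,0,-20,0],
  [0,0,-50,0],
  [0,0,-30,0],
  [0,0,0,0],
  [0,0,0,0],
])

```text
clock: 22.72
ee_pos: [0.5777, -0.2326, 0.1226]
ee_rot: [3.14, -0.002, -3.068]
ft_force: [-0.2, -0.3, -0.7]
grip_width: 0.665
gripper_force: 15.0
```

>>> arm_command([
  [-5.5,49.5,0,0],
  [-5.5,49.5,0,0],
  [-5.5,49.5,0,0],
  [-5.5,49.5,0,0],
  [0,0,0,0],
])

```text
clock: 23.35
ee_pos: [0.5851, -0.0309, 0.1219]
ee_rot: [3.142, -0.003, -3.063]
ft_force: [0.5, 0.2, -0.5]
grip_width: 0.668
gripper_force: 15.0
```

>>> arm_command([
  [0,0,20,0],
  [0,0,0,0],
  [0,0,0,0],
])

```text
clock: 23.72
ee_pos: [0.5858, -0.0346, 0.1035]
ee_rot: [-3.141, -0.001, -3.068]
ft_force: [-0.6, 0.5, -0.8]
grip_width: 0.659
gripper_force: 15.0
```

Target z is 0.032.

>>> arm_command([
  [0,0,35,0],
  [0,0,27,0],
  [0,0,7,0],
  [0,0,1,0],
  [0,0,0,0],
])

```text
clock: 24.35
ee_pos: [0.587, -0.0339, 0.0351]
ee_rot: [3.142, 0.002, -3.068]
ft_force: [0.1, -0.9, -0.1]
grip_width: 0.663
gripper_force: 15.0
```

>>> arm_command([
  [0,0,1,0],
  [0,0,1,0],
  [0,0,0,0],
  [0,0,0,0],
])

```text
clock: 24.85
ee_pos: [0.586, -0.0338, 0.032]
ee_rot: [-3.142, 0.0, -3.068]
ft_force: [0.5, -0.3, 0.5]
grip_width: 0.662
gripper_force: 15.0
```

>>> arm_command([
  [0,0,0.5,0],
  [0,0,0,0],
  [0,0,0,0],
])

```text
clock: 25.22
ee_pos: [0.586, -0.0339, 0.0319]
ee_rot: [-3.142, 0.0, -3.068]
ft_force: [-2.7, 1.1, 6.5]
grip_width: 0.662
gripper_force: 15.0
```

>>> arm_command([
  [0,0,0,0],
  [0,0,0,0],
  [0,0,0,0],
], jaw=88)

```text
clock: 25.6
ee_pos: [0.586, -0.0339, 0.031]
ee_rot: [-3.142, -0.0, -3.068]
ft_force: [-0.8, -0.3, -0.1]
grip_width: 0.859
gripper_force: 0.0
```

>>> arm_command([
  [0,0,-20,0],
  [0,0,-50,0],
  [0,0,-60,0],
  [0,0,-30,0],
])

```text
clock: 26.1
ee_pos: [0.5874, -0.0338, 0.1951]
ee_rot: [3.142, 0.006, -3.067]
ft_force: [-0.3, 0.2, -0.8]
grip_width: 0.881
gripper_force: 0.0
```

>>> arm_command([
  [0,-50,0,0],
  [0,-60,0,0],
  [0,-60,0,0],
  [0,-60,0,0],
  [0,-60,0,0],
])

```text
clock: 26.72
ee_pos: [0.6073, -0.325, 0.191]
ee_rot: [3.142, 0.0, -3.068]
ft_force: [0.8, 0.7, 0.3]
grip_width: 0.879
gripper_force: 0.0
```

Run:
```python
from h import *
im,_,_=snap('top','t5'); snap('side','s5')
for p in[(.5855,-.034),(.5765,.066),(.486,-.0435),(.4767,.056)]: rim('t5',p,.05); rim('s5',p,.05)
im2=cv2.imread('pics/s5.png')
a=cv2.resize(im[155:260,275:380],(400,400),interpolation=2);b=cv2.resize(im2[160:250,250:370],(400,400),interpolation=2)
cv2.imwrite('pics/z5.png',np.hstack([a,b]))
```

```text
t5 n 59 rect [584.8 -32.5] [54.6 56.5] 0.3 circ [584.8 -32.5] 29.0
s5 n 65 rect [584.  -25.7] [56.1 60.4] 16.6 circ [581.6 -28.3] 32.3
t5 n 67 rect [576.1  67. ] [54.6 45.8] 0.6 circ [576.1  67.7] 27.3
s5 n 78 rect [574.5  72. ] [47.6 55.9] 30.5 circ [573.5  71.1] 28.3
t5 n 41 rect [486.4 -41.9] [34.6 37.2] 0.3 circ [486.5 -42.3] 19.5
s5 n 42 rect [484.4 -36. ] [35.9 40.8] 16.6 circ [485.6 -36.4] 21.4
t5 n 64 rect [475.7  57. ] [46.5 46.9] 14.5 circ [476.3  57.1] 31.6
s5 n 75 rect [475.9  61.7] [47.  52.1] 11.2 circ [474.4  62.8] 33.1
```

View pics/z5.png

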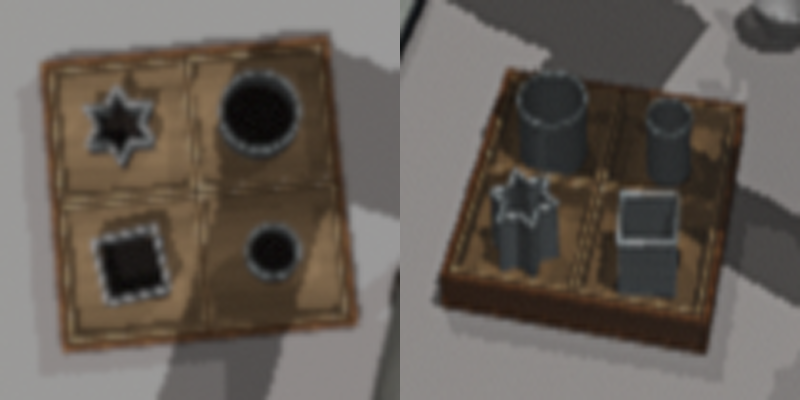

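All four cutters stand upright and centred over their outlines in both views (star at crop (120,125), large at (260,112), square at (132,265), small at (273,250)). I'm handing the job in.

```bash
python3 -c "
from station import *
print(close_job())"
```

```text
the job is handed in; nothing more can be done
None
```

I set all four cutters upright in the middle of their matching sections, left the heart cutter and spice tin untouched, and handed the job in at about 27 s; no verdict came back.

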